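Lay the headshell out to dry and wind the timer to twenty minutes

ROBOT

A 6-joint arm with a two-finger parallel gripper is mounted at the origin on the work surface. World frame = base frame: x ahead of the robot, y to its left, z up, the work surface at z = 0. Lengths are in mm, angles in rad, forces in N, time in s.
With the tool pointing down it reaches from about 350 to 875 mm from the base axis. Payload 4.2 kg.
Tool frame: the origin (TCP) lies midway between the tips of the shut fingers; the grasp point (between the pads) lies 19 mm behind it (arm.hold_point_z is the distance from the TCP to the grasp point, in mm); z points along the fingers, y is the line along which they close (so a half turn about z gives the same grasp; the last joint's range is limited). The gripper opens to 85 mm and grips with 20 to 120 N. Pads are 22 mm wide; open, the fingers measure 114 mm over their backs; the gripper's body (76 mm by 85 mm) begins 54 mm behind the grasp point. The pads swing forward as they close: fully open they stand 13 mm farther back than shut.
Start: joints at [1.598, 0.385, 0.008, 0, -1.194, -0.259], TCP at [143.55, 608.27, 231.312] pointing down, gripper open.
Joint ranges: [-3.14, 3.14], [-1.21, 2.06], [-1.07, 1.41], [-3.16, 2.05], [-2.99, -0.16], [-3.1, 3.1]. Speed limits (rad/s): [2.79, 2.79, 3.14, 3.14, 3.14, 3.14].

INTERFACE

Orientations are given as a unit quaternion [x, y, z, w].
In Python, from bench import arm, vision gives the robot as it stands. The module is installed in compiled form; this text tells all that it offers.
- The arm moves only by the tool servo_tool, never from a script. Its argument "plan" is a list of rows, each a list of 7 numbers: the shift along the world's x, y, z each as a share of 300 mm, from -1 to 1, then the turn, a rotation vector about the world's x, y, z each as a share of 2 rad, from -1 to 1, then the opening, from 0 (shut) to 1 (fully open). A call has 1 to 20 rows; each row shifts and turns the commanded pose from where the row before left it; what a row does not reach is not made up. A row lasts 1/8 s, in which the tool goes at most 62.5 mm and 10.7 degrees, less where a joint would pass 70% of its speed; a pose out of reach is approached as far as the arm can. A call with a number of a shift or a turn outside -1 to 1 is refused whole. A call with a gripper value outside its range is refused whole. The fingers move at their own pace and stop on an object; the grip force is fixed at half the most. Time passes only in rows, so rows that do not move let the fingers close. It gives the time, the measured TCP pose, the force, the opening and the grip force at its end, in the units of the state.
- arm.read_state(): the state, without advancing time (a new reading comes with each control period).
- vision.get_image(name): name is "side" or "top"; returns a dict with "image" (420x560x3 uint8, red, green, blue), "z_map" (420x560 float32, mm along the optical axis (not along the pixel's ray), 0 where there is no reading), "K" (3x3 intrinsics, pixels), "D" ([k1, k2, p1, p2, k3] as OpenCV has them; the pictures are not rectified), "world_to_cam" (4x4, takes a point from world to camera coordinates). Camera axes: x right, y down, z forward; pixel columns grow to the right and rows downward; lengths in mm; the calibration is good to about 2 mm. A picture is of the moment at which its call begins.
- arm.job_done(): hands the job in; it is judged then, once.
The state is a dict: "clock": time; "joints": joint angles; "joint_vel": joint speeds; "joint_efforts": joint torques, N m; "position": TCP position; "ee_rot": TCP orientation; "contact_force": force on the tool from outside, world axes, zero at the start; "wrist_torque": the same for the moment, N m; "gripper_width": finger opening in mm; "grasp_force": force on a finger pad.
Only numpy, scipy, OpenCV 4.12 (cv2) and the standard library are available. Lean on these libraries where they do the work, as an engineer would, in place of code of your own. Each camera call takes 0.05 s, during which the arm holds its last target. There are 200 camera calls.

TASK

The headshell has just been cleaned: pick it up and lay it gently, upright and wholly inside the rim of the grey silicone mat, in the free space beside the screwdriver, and let go. Then start its drying time on the wind-up timer the proper way: twist the dial clockwise past the 30-minute top mark, then back down to 20 minutes, and let go. The glass paperweight, the ceramic box and the screwdriver stay where they are.

Things in the scene. Friction and masses are not known exactly. Their poses are not given: they have to be found in the camera images.
- timer: wind-up timer fixed to the crate top by its rubber foot: black round base 76 mm across, 15 mm high, carrying a round steel dial. White marks on the base rim round the dial run clockwise from 0 to 30 minutes, 9 degrees a minute, long marks each 5 minutes. Origin: centre of its underside; the zero mark lies along its +x
- mark_zero (a point): the zero mark on the base rim, set between two small dots, 34 mm from the dial's axis, on the base's top face (15 mm above the crate top), on the timer's +x side
- mark_twenty (a point): the 20-minute mark, half a turn from zero: the fifth long mark clockwise, counting zero as the first
- mark_top (a point): the 30-minute top mark, the last: three quarters of a turn clockwise from zero (timer's +y side). A quarter turn without marks follows up to zero; the dial can go a third of it (33 minutes)
- dial (a joint): angle of the dial in rad, clockwise from above positive: 0 at zero, 0.1571 a minute, 3.1416 at 20 minutes, 4.712 at 30, hard stop at 5.18. It starts between 13 and 23 minutes, turns with about 0.07 N m of friction and stays where it is left (its running down is too slow to notice). At angle q the dial's pointer lies q clockwise from the timer's +x
- dial_grip (a point): point on the dial's axis, half way up it, 28 mm above the crate top. The dial is an upright steel cylinder 58 mm across, from 16 to 40 mm above the crate top, finely fluted; a black pointer ridge 3 mm high runs on its top from the centre to the edge and a black line continues down its side
- headshell: loose chrome headshell, black cartridge and guard fitted, 66 mm long, 21 mm high, 25 g, standing on the flat guard beside the timer. Origin: centre of its underside, near its centre of mass; x to the nose. 19 mm wide for x = -23 to 23 mm at heights 13 to 21 mm, 17 mm wide below for x = -9 to 21 mm. A thin finger lift sticks out 13 mm on +y at x = 18 to 26 mm
- headshell_nose (a point): front end of the headshell, x = 24 mm, 10 mm above its underside
- headshell_tail (a point): tail end of the headshell's round collar, x = -40 mm, 10 mm above its underside
- mat: grey silicone mat lying fixed on the crate top, 180 mm (its x) by 110 mm (its y), floor 2 mm thick, rim 3 mm wide and 6 mm high in all. Origin: centre of its underside. The screwdriver lies along its +y half; the -y half is free
- screwdriver: loose slim screwdriver with hexagonal red aluminium handle 13 mm thick, 155 mm long in all, lying on the mat along its x within the +y half (axis 28 to 36 mm from the mat's centre line). Origin: underneath its middle. Not to be disturbed
- paperweight: loose glass marble paperweight, a ball with a flattened foot, 54 mm across, 50 mm high. Origin: centre of its underside. It stands about 8 mm from the timer's base on the timer's +x or -x side, the ceramic box on the other one, so fingers reach round the dial only from the two other sides. Not to be disturbed
- ceramic_box: loose round white ceramic box with a hinged lid and small brass knob, 54 mm across (59 over the hinge), 55 mm high. Origin: centre of its underside. It stands about 8 mm from the timer's base, across from the paperweight. Not to be disturbed
- dust_cover: clear acrylic dust cover lying on the left end of the crate, fixed, 400 mm (x) by 310 mm (y), 75 mm high. Origin: centre of its underside
- crate: low teak crate, fixed, on which everything stands: 440 mm (x) by 1000 mm (y), its top 90 mm above the work surface. Origin: centre of its underside
Things that resemble listed ones, but are neither listed nor needed, are in the scene too. Leave any red look-alike of the headshell alone.

How it is judged:
By the outcome, as a careful person would: the job done as asked, in the order asked, and still so for the second after the job is handed in, with the robot touching nothing.
It also fails if it takes over 61 s, if anything falls off the work surface, if the arm or the gripper's body presses on something with over 40 N, if the wrist force passes 120 N, or if a joint passes its speed limit or range.

## Working session

There is one attempt and no reset: what is moved stays moved. The work goes in short steps, Python scripts to look and compute and a tool call to move; the robot and the scene stay as the last step left them, time stands still between calls to the robot, and variables do not carry over. Pictures are saved under pics/ and viewed, at most 10 in all, crops included, and the job is handed in when it is done.

Besides the shell and the picture viewer there is one more tool, called after ">>>" as a command line: name --pt "numbers of a row" for each row, then --argument value for the rest. servo_tool: Moves the arm, as the interface text tells. Its arguments: {"type":"object","properties":{"plan":{"type":"array"}},"required":["plan"]}

```bash
mkdir -p pics; cat > h.py <<'E'
import numpy as np, cv2
from bench import arm, vision
def get(n):
    return vision.get_image(n)
def ray(d,u,v):
    p=cv2.undistortPoints(np.array([[[u,v]]],float),d["K"],np.array(d["D"],float))[0,0]
    T=np.array(d["world_to_cam"]);R=T[:3,:3];o=-R.T@T[:3,3]
    return o,R.T@np.array([p[0],p[1],1.])
def onz(d,u,v,z):
    o,r=ray(d,u,v); return o+r*(z-o[2])/r[2]
def pix(d,P):
    T=np.array(d["world_to_cam"]);rv=cv2.Rodrigues(T[:3,:3])[0]
    return cv2.projectPoints(np.array([P],float),rv,T[:3,3],d["K"],np.array(d["D"],float))[0][0,0]
E
python3 - <<'E'
from h import *
for n in("top","side"):
    d=get(n);cv2.imwrite(f"pics/{n}0.png",cv2.resize(d["image"][:,:,::-1],(800,600),interpolation=cv2.INTER_CUBIC))
    np.save(f"{n}0.npy",d,allow_pickle=True)
    print(n,ray(d,280,210),d["z_map"][210,280])
print(arm.read_state(),arm.hold_point_z)
E
```

```text
top (array([ 264.74062759,   63.59154384, 1061.64094289]), array([ 0.18143673, -0.00490612, -0.98353618])) 988.2899
side (array([ 196.6036665 , -580.11483902,  993.51245784]), array([ 0.24955326,  0.5486117 , -0.79808845])) 1132.7975
{'clock': 0.1, 'joints': array([ 1.59761313e+00,  3.85482139e-01,  6.77539648e-03, -4.29202759e-04,
       -1.19402476e+00, -2.58608389e-01]), 'joint_vel': array([ 5.49059682e-04, -3.08610617e-04,  3.86123184e-03,  3.65151321e-04,
        5.26690929e-04, -8.56014491e-05]), 'joint_efforts': array([-8.46621879e-04, -3.93318200e+01,  1.88931459e+01,  4.19808447e+00,
       -2.63875496e-03,  3.05584571e-06]), 'position': array([143.43594147, 607.7816143 , 230.33539997]), 'ee_rot': array([ 9.93281956e-01, -1.15715081e-01, -5.98252881e-05,  9.86123879e-04]), 'contact_force': array([0.14285504, 0.59581518, 0.17126176]), 'wrist_torque': array([ 0.01662017, -0.00021722,  0.02337414]), 'grasp_force': 0.0, 'gripper_width': 85.4240219766941} 18.700000000000003
```

View pics/top0.png

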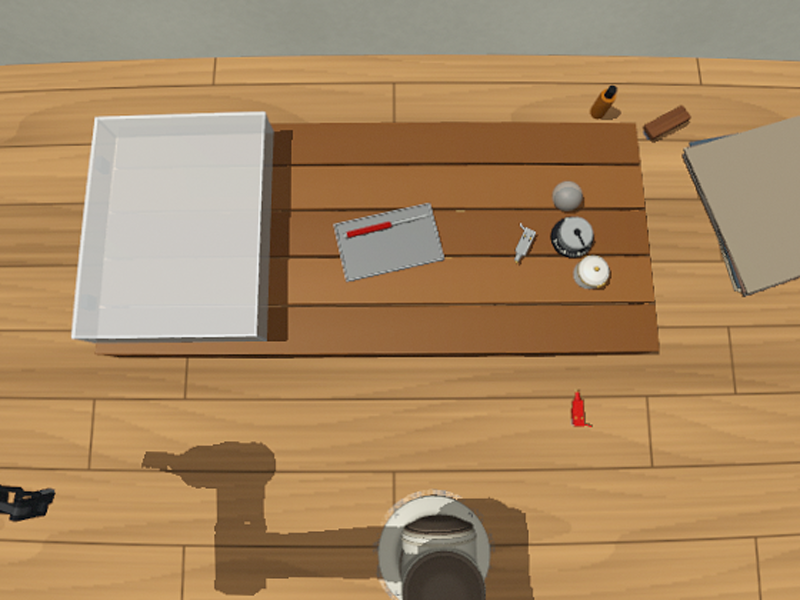

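View pics/side0.png

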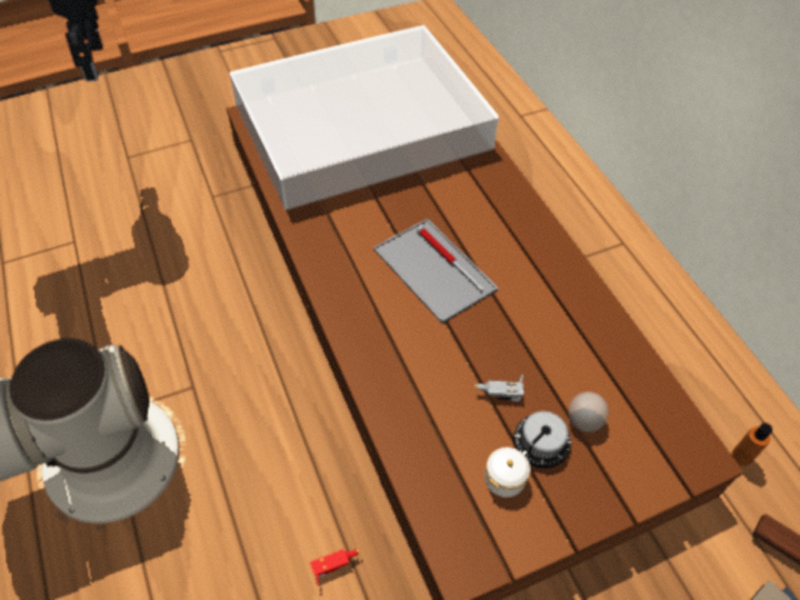

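In the overview pictures (800×600), the candidates for the headshell are:
- the chrome one beside the timer, at top (525,242) and side (503,390);
- the red look-alike on the floor, at top (579,409) and side (333,562).

I choose the chrome one and check it in a close crop. The timer is at top (573,236), the paperweight at (567,197), the box at (592,272) and the mat at (388,242).

```bash
python3 - <<'E'
from h import *
t=np.load("top0.npy",allow_pickle=True).item();s=np.load("side0.npy",allow_pickle=True).item()
a=cv2.resize(t["image"][120:220,350:440,::-1],None,fx=4.4,fy=5.5,interpolation=cv2.INTER_CUBIC)
a=cv2.resize(t["image"][120:220,350:430,::-1],None,fx=5,fy=5,interpolation=cv2.INTER_CUBIC)
b=cv2.resize(s["image"][250:350,330:410,::-1],None,fx=5,fy=5,interpolation=cv2.INTER_CUBIC)
cv2.imwrite("pics/crop1.png",np.hstack([a,b]))
for n,d in(("top",t),("side",s)):
    im=d["image"].astype(int);hsv=cv2.cvtColor(d["image"],cv2.COLOR_RGB2HSV)
    m=((hsv[:,:,1]<60)&(hsv[:,:,2]>60)).astype(np.uint8)
    k,l,st,c=cv2.connectedComponentsWithStats(m)
    for i in range(1,k):
        if 40<st[i,4]<8000 : print(n,st[i],c[i].round(1),onz(d,*c[i],100).round(1), cv2.minAreaRect(np.argwhere(l==i)[:,::-1].astype(np.float32)))
    # mat
    if n=="top": sub=(slice(130,210),slice(220,325))
    else: sub=(slice(145,230),slice(255,355))
    mm=np.zeros_like(m);mm[sub]=((hsv[sub][:,:,1]<80)|((hsv[sub][:,:,0]<5)|(hsv[sub][:,:,0]>174))&(hsv[sub][:,:,1]>200)&(hsv[sub][:,:,2]>110)).astype(np.uint8)
    mm=cv2.morphologyEx(mm,cv2.MORPH_CLOSE,np.ones((5,5)))
    ct=max(cv2.findContours(mm,0,2)[0],key=cv2.contourArea);r=cv2.minAreaRect(ct)
    q=np.array([onz(d,*p,94) for p in cv2.boxPoints(r)]) if n=="top" else np.array([onz(d,*p[0],94) for p in cv2.approxPolyDP(cv2.convexHull(ct),6,True)])
    print("mat",n,q.round(1).tolist(),q.mean(0).round(1))
    rd=np.zeros_like(m);rd[sub]=(((hsv[sub][:,:,0]<5)|(hsv[sub][:,:,0]>174))&(hsv[sub][:,:,1]>200)&(hsv[sub][:,:,2]>110))
    w=np.argwhere(rd);print("red",onz(d,w[:,1].mean(),w[:,0].mean(),98.5).round(1))
E
```

```text
top [ 478   82   82  125 6647] [528.1 139. ] [ 630.8 -606.2  100. ] ((533.677978515625, 144.06939697265625), (111.85311889648438, 85.3663101196289), 72.6459732055664)
top [387 127  21  20 319] [396.7 136.7] [ 635.4 -248.1  100. ] ((396.75006103515625, 136.75001525878906), (19.091880798339844, 19.798988342285156), 45.0)
top [ 233  142   78   55 2768] [272.3 169.6] [547.2  77.7 100. ] ((271.72869873046875, 169.0128631591797), (41.75517654418945, 70.70374298095703), 77.27564239501953)
top [387 152  28  28 504] [401.5 164.5] [ 559.6 -255.5  100. ] ((402.2000427246094, 165.6000213623047), (25.043960571289062, 27.72724151611328), 26.56505012512207)
top [360 156  15  27 173] [366.7 169.5] [ 546.4 -164.2  100. ] ((367.2785339355469, 169.7550506591797), (11.238118171691895, 25.951940536499023), 10.007980346679688)
top [402 179  25  23 407] [413.8 189.8] [ 492.2 -282.2  100. ] ((413.50006103515625, 190.50003051757812), (21.21320343017578, 24.041629791259766), 45.0)
top [508 180  11  24  71] [512.5 191.9] [ 485.8 -542.8  100. ] ((512.5205688476562, 192.05482482910156), (24.344558715820312, 4.68
[... 1007 characters left out ...]
7969, 287.541015625), (23.35822105407715, 25.350006103515625), 5.19442892074585)
side [ 341  288   58   53 1463] [369.3 313.4] [ 535.5 -256.   100. ] ((368.1611328125, 313.598388671875), (32.98395538330078, 63.48396301269531), 49.84400177001953)
side [340 334  26  14 108] [352.3 343.2] [ 477.9 -296.2  100. ] ((351.3782958984375, 342.00592041015625), (26.23114013671875, 9.28297233581543), 15.64224624633789)
side [548 411  10   9  42] [552.  415.6] [ 735.4 -556.6  100. ] ((552.2500610351562, 416.2500305175781), (10.60660171508789, 4.242640495300293), 45.0)
mat side [[623.4, 1.8, 94.0], [519.2, -22.3, 94.0], [481.7, 152.2, 94.0], [586.7, 177.1, 94.0]] [552.7  77.2  94. ]
red [574.2 113.3  98.5]
```

View pics/crop1.png

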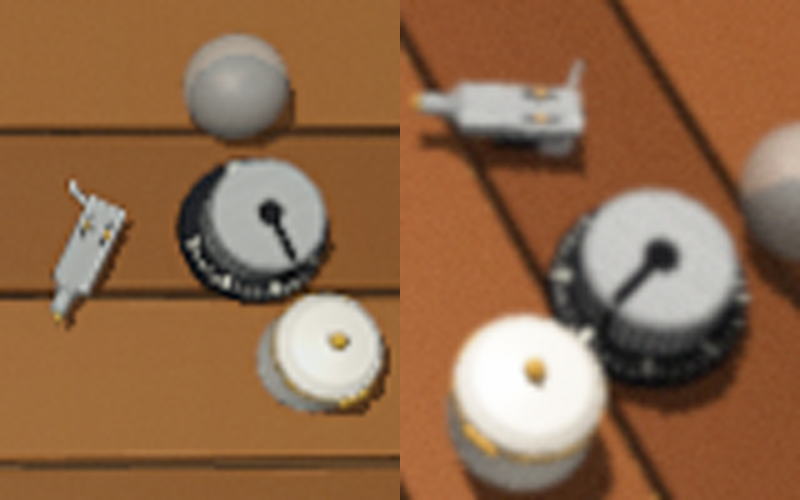

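The crop confirms the choice: a chrome headshell with its tail at top (362,184), nose at (373,161) and finger lift up-left. The dial hub is at top (404,162), with the pointer running to (409,172). The bare quarter of the marks is up-left, so zero lies on the paperweight side and 20 on the box side.

```bash
cat > m.py <<'E'
from h import *
def tri(t,pt,s,ps):
    o1,r1=ray(t,*pt);o2,r2=ray(s,*ps)
    A=np.stack([r1,-r2],1);k=np.linalg.lstsq(A,o2-o1,rcond=None)[0]
    a=o1+k[0]*r1;b=o2+k[1]*r2;return (a+b)/2,np.linalg.norm(a-b)
E
python3 - <<'E'
from m import *
t=np.load("top0.npy",allow_pickle=True).item();s=np.load("side0.npy",allow_pickle=True).item()
T=lambda x,y:(350+(x-2)/5,120+(y-2)/5)
S=lambda x,y:(330+(x-2)/5,250+(y-2)/5)
for n,a,b in(("hub",(270,212),(262,255)),("ptr",(295,262),(212,308)),("tail",(59,320),(15,101)),
   ("noseR",(127,210),(184,124)),("noseL",(100,197),(181,86)),("liftTip",(73,184),(179,64)),("knob",(338,341),(135,368))):
    P,e=tri(t,T(*a),s,S(*b));print(n,P.round(1),round(e,1))
# headshell axis by PCA of chrome body, both views on z=110
for d,sub in((t,(slice(150,190),slice(355,380))),(s,(slice(255,285),slice(330,370)))):
    hsv=cv2.cvtColor(d["image"],cv2.COLOR_RGB2HSV)[sub]
    w=np.argwhere((hsv[:,:,1]<60)&(hsv[:,:,2]>130))+[sub[0].start,sub[1].start]
    q=np.array([onz(d,v,u,108)[:2] for u,v in w],np.float32)
    r=cv2.minAreaRect(q);print("hs",r,cv2.fitLine(q,cv2.DIST_HUBER,0,.01,.01).ravel())
    hub=(onz(t,*T(270,212),132)+onz(s,*S(262,255),132))[:2]/2
    g=[]
    for a in range(0,360,5):
        b=[];
        for rr in(31.5,33,34.5,36):
            u,v=pix(d,[hub[0]+rr*np.cos(np.radians(a)),hub[1]+rr*np.sin(np.radians(a)),105])
            b.append(cv2.getRectSubPix(d["image"],(1,1),(float(u),float(v)))[0,0].min())
        g.append(int(max(b)))
    print(hub,{a:g[a//5] for a in range(0,360,5)})
E
```

```text
hub [ 558.6 -252.3  127.6] 1.9
ptr [ 532.1 -263.4  126. ] 0.3
tail [ 509.1 -147.3  108. ] 3.9
noseR [ 565.2 -184.2  111.5] 2.6
noseL [ 571.1 -169.9  114.6] 2.5
liftTip [ 579.1 -157.7  108.3] 0.5
knob [ 489.4 -277.7  138.3] 2.2
hs ((544.0120849609375, -163.75497436523438), (28.197200775146484, 67.45305633544922), 77.5111083984375) [ 8.9665347e-01 -4.4273305e-01  5.4238806e+02 -1.6098317e+02]
[ 556.98116937 -252.24078055] {0: 174, 5: 172, 10: 173, 15: 176, 20: 180, 25: 142, 30: 97, 35: 71, 40: 56, 45: 42, 50: 40, 55: 38, 60: 35, 65: 41, 70: 40, 75: 39, 80: 40, 85: 40, 90: 35, 95: 35, 100: 104, 105: 139, 110: 103, 115: 96, 120: 80, 125: 105, 130: 76, 135: 72, 140: 105, 145: 118, 150: 165, 155: 67, 160: 77, 165: 71, 170: 72, 175: 83, 180: 62, 185: 72, 190: 143, 195: 145, 200: 94, 205: 82, 210: 95, 215: 64, 220: 59, 225: 40, 230: 46, 235: 75, 240: 91, 245: 89, 250: 111, 255: 137, 260: 162, 265: 166, 270: 170, 275: 176, 280: 174, 285: 177, 290: 175, 295: 174, 300: 171, 305: 173, 310: 174, 315: 173, 320: 177, 325: 175, 330: 174, 335: 173, 340: 174, 345: 176, 350: 176, 355: 176}
hs ((541.1805419921875, -164.8321533203125), (24.917236328125, 62.324214935302734), 73.10821533203125) [ 8.8789690e-01 -4.6004248e-01  5.4334674e+02 -1.6361449e+02]
[ 556.98116937 -252.24078055] {0: 196, 5: 196, 10: 198, 15: 197, 20: 198, 25: 197, 30: 196, 35: 198, 40: 197, 45: 199, 50: 199, 55: 200, 60: 200, 65: 200, 70: 200, 75: 200, 80: 197, 85: 197, 90: 192, 95: 178, 100: 161, 105: 129, 110: 103, 115: 86, 120: 93, 125: 86, 130: 79, 135: 66, 140: 73, 145: 117, 150: 144, 155: 93, 160: 81, 165: 90, 170: 76, 175: 61, 180: 65, 185: 108, 190: 167, 195: 191, 200: 185, 205: 140, 210: 90, 215: 60, 220: 36, 225: 39, 230: 32, 235: 34, 240: 63, 245: 53, 250: 33, 255: 27, 260: 29, 265: 28, 270: 31, 275: 27, 280: 35, 285: 61, 290: 43, 295: 28, 300: 27, 305: 25, 310: 45, 315: 37, 320: 60, 325: 93, 330: 123, 335: 154, 340: 180, 345: 190, 350: 197, 355: 199}
```

>>> servo_tool --pt "0.089 -0.1717 0 0 0 0 1" --pt "0.089 -0.1717 0 0 0 0 0.6" --pt "0.089 -0.1717 0 0 0 0 0.6" --pt "0.089 -0.1717 0 0 0 0 0.6" --pt "0.089 -0.1717 0 0 0 0 0.6" --pt "0.089 -0.1717 0 0 0 0 0.6" --pt "0.089 -0.1717 0 0 0 0 0.6" --pt "0.089 -0.1717 0 0 0 0 0.6" --pt "0.089 -0.1717 0 0 0 -0.059 0.6" --pt "0.089 -0.1717 0 0 0 -0.059 0.6" --pt "0.089 -0.1717 0 0 0 0 0.6" --pt "0.089 -0.1717 0 0 0 0 0.6" --pt "0.089 -0.1717 0 0 0 0 0.6" --pt "0.089 -0.1717 -0.06 0 0 0 0.6" --pt "0.089 -0.1717 -0.12 0 0 0 0.6" --pt "0 0 0 0 0 0 0.6"

```text
clock: 2.1
position: [540.5, -162.6, 175.8]
ee_rot: [0.972, -0.234, -0.004, 0.001]
contact_force: [-0.9, 1.6, -0.4]
gripper_width: 51.2
grasp_force: 0.0
```

```bash
python3 - <<'E'
from m import *
print(arm.read_state())
t=get("top");s=get("side")
a=cv2.resize(t["image"][120:220,340:430,::-1],None,fx=4.4,fy=5,interpolation=cv2.INTER_CUBIC)
b=cv2.resize(s["image"][220:320,310:390,::-1],None,fx=5,fy=5,interpolation=cv2.INTER_CUBIC)
cv2.imwrite("pics/c2.png",np.hstack([a,b]))
E
```

```text
{'clock': 2.1, 'joints': array([-5.63378971e-03,  3.32974532e-01, -2.18164664e-01, -7.94147413e-04,
       -1.02798058e+00,  1.10371399e+00]), 'joint_vel': array([ 0.05691198, -0.07585167,  0.0022379 ,  0.00826658, -0.01991554,
       -0.0219967 ]), 'joint_efforts': array([ -0.94118223, -33.99034739,  17.71035075,   3.9741531 ,
         0.14891722,   0.11305726]), 'position': array([ 540.53219324, -162.64532493,  175.7957507 ]), 'ee_rot': array([ 9.72140373e-01, -2.34362241e-01, -4.12898583e-03,  6.21557293e-04]), 'contact_force': array([-0.93231545,  1.58345431, -0.37508669]), 'wrist_torque': array([ 0.04196499,  0.00322897, -0.00152698]), 'grasp_force': 0.0, 'gripper_width': 51.22948921874842}
```

View pics/c2.png

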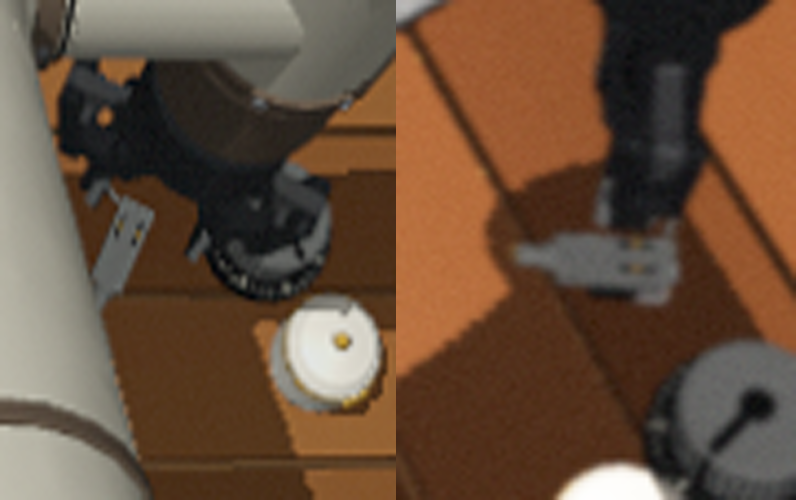

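The gripper hovers over the chrome headshell, at about (125,240) in the left panel, with its fingers on either side. Next I descend.

>>> servo_tool --pt "0 0 -0.1 0 0 0 0.6" --pt "0 0 -0.07 0 0 0 0.6" --pt "0 0 -0.04 0 0 0 0.6" --pt "0 0 0 0 0 0 0.6" --pt "0 0 0 0 0 0 0.6"

```text
clock: 2.82
position: [542.6, -159.7, 118.7]
ee_rot: [0.973, -0.231, 0.001, -0.0]
contact_force: [-0.1, 1.0, 0.8]
gripper_width: 51.4
grasp_force: 0.0
```

>>> servo_tool --pt "0.005 -0.018 -0.02 0 0 0 0.6" --pt "0 0 -0.03 0 0 0 0.6" --pt "0 0 -0.02 0 0 0 0.6" --pt "0 0 0 0 0 0 0.6" --pt "0 0 0 0 0 0 0.6"

```text
clock: 3.45
position: [543.4, -165.4, 96.4]
ee_rot: [0.973, -0.232, 0.0, 0.0]
contact_force: [-0.7, -0.2, 0.4]
gripper_width: 51.3
grasp_force: 0.0
```

```bash
python3 - <<'E'
from m import *
s=get("side");t=get("top")
b=cv2.resize(s["image"][230:310,310:390,::-1],None,fx=5,fy=5,interpolation=cv2.INTER_CUBIC)
a=cv2.resize(t["image"][140:220,340:420,::-1],None,fx=5,fy=5,interpolation=cv2.INTER_CUBIC)
cv2.imwrite("pics/c3.png",np.hstack([a,b]))
E
```

```text
(no output)
```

View pics/c3.png

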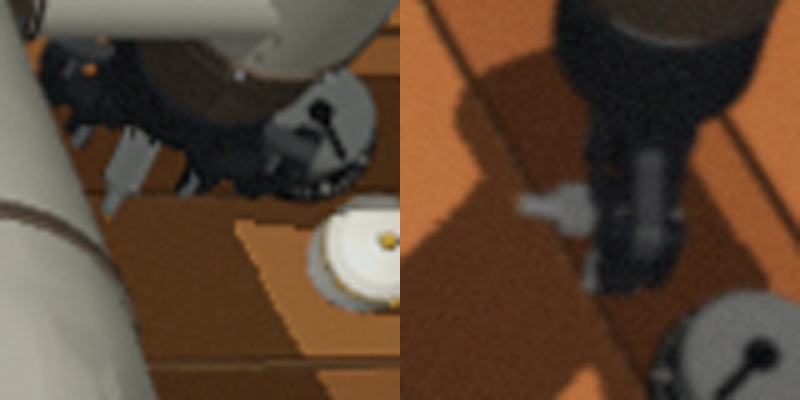

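```bash
python3 - <<'E'
from m import *
t=np.load("top0.npy",allow_pickle=True).item();s=np.load("side0.npy",allow_pickle=True).item()
l=np.array([-.451,-.892,0]);f=np.array([.892,-.451,0])
P=np.array([543.4,-165.4,110]);O=np.array([545.5,-165.6,90])
c=lambda d,P,o:((pix(d,P)-o)*5).round()
for k in(25,40):
  for z in(100,115,130):
    for w in(-11,0,11): print(k,z,w,c(s,[*(P+l*k+f*w)[:2],z],[310,230])+[400,0], c(t,[*(P-l*k+f*w)[:2],z],[340,140]))
for x,z in((-40,100),(-23,111),(0,111),(24,111)):
    print(x,c(s,[*(O+f*x)[:2],z],[310,230])+[400,0],c(t,[*(O+f*x)[:2],z],[340,140]))
E
```

```text
25 100 -11 [577. 272.] [ 83. 150.]
25 100 0 [605. 274.] [ 92. 132.]
25 100 11 [633. 275.] [100. 114.]
25 115 -11 [582. 253.] [ 89. 142.]
25 115 0 [610. 255.] [ 98. 123.]
25 115 11 [638. 257.] [106. 105.]
25 130 -11 [586. 234.] [ 95. 134.]
25 130 0 [615. 236.] [104. 115.]
25 130 11 [644. 237.] [113.  96.]
40 100 -11 [577. 306.] [ 56. 138.]
40 100 0 [606. 308.] [ 65. 120.]
40 100 11 [634. 309.] [ 74. 101.]
40 115 -11 [582. 287.] [ 62. 129.]
40 115 0 [611. 289.] [ 71. 111.]
40 115 11 [639. 291.] [80. 92.]
40 130 -11 [587. 268.] [ 67. 121.]
40 130 0 [616. 270.] [ 76. 102.]
40 130 11 [645. 272.] [85. 83.]
-40 [508. 211.] [105. 217.]
-23 [554. 199.] [123. 182.]
0 [612. 203.] [141. 143.]
24 [673. 207.] [160. 103.]
```

The projections put the pads at about x = -14 to 8 on the headshell, clear of the finger lift. Next I close, then lift.

>>> servo_tool --pt "0 0 -0.005 0 0 0 0.3" --pt "0 0 0 0 0 0 0" --pt "0 0 0 0 0 0 0" --pt "0 0 0 0 0 0 0" --pt "0 0 0 0 0 0 0" --pt "0 0 0 0 0 0 0" --pt "0 0 0 0 0 0 0"

```text
clock: 4.42
position: [543.4, -165.4, 95.0]
ee_rot: [0.973, -0.232, 0.0, -0.0]
contact_force: [-0.3, -0.2, 2.4]
gripper_width: 18.0
grasp_force: 60.0
```

>>> servo_tool --pt "0 0 0.03 0 0 0 0" --pt "0 0 0.08 0 0 0 0" --pt "0 0 0.08 0 0 0 0" --pt "-0.005 0.08 0 0 0 -0.055 0" --pt "-0.005 0.1 0 0 0 -0.055 0" --pt "-0.005 0.1 0 0 0 -0.055 0" --pt "-0.005 0.1 0 0 0 -0.055 0" --pt "-0.005 0.1 0 0 0 -0.055 0" --pt "-0.005 0.1 0 0 0 -0.055 0" --pt "-0.005 0.1 0 0 0 -0.055 0" --pt "-0.005 0.08 0 0 0 -0.055 0" --pt "0 0.03 0 0 0 0 0" --pt "0 0 0 0 0 0 0" --pt "0 0 0 0 0 0 0" --pt "0 0 0 0 0 0 0"

```text
clock: 6.3
position: [531.3, 70.8, 151.8]
ee_rot: [0.781, -0.624, -0.0, 0.0]
contact_force: [-0.1, -0.3, 0.4]
gripper_width: 18.0
grasp_force: 59.8
```

```bash
python3 - <<'E'
from m import *
a=arm.read_state()["ee_rot"];from scipy.spatial.transform import Rotation as R
M=R.from_quat(a).as_matrix();print(np.degrees(np.arctan2(M[1,1],M[0,1]))%180,M[:,2])
s=get("side");t=get("top")
b=cv2.resize(s["image"][130:230,250:350,::-1],None,fx=4,fy=4,interpolation=cv2.INTER_CUBIC)
a=cv2.resize(t["image"][120:220,220:320,::-1],None,fx=4,fy=4,interpolation=cv2.INTER_CUBIC)
cv2.imwrite("pics/c4.png",np.hstack([a,b]))
E
```

```text
12.736171155158445 [-2.17905903e-04 -1.02988793e-04 -9.99999971e-01]
```

View pics/c4.png

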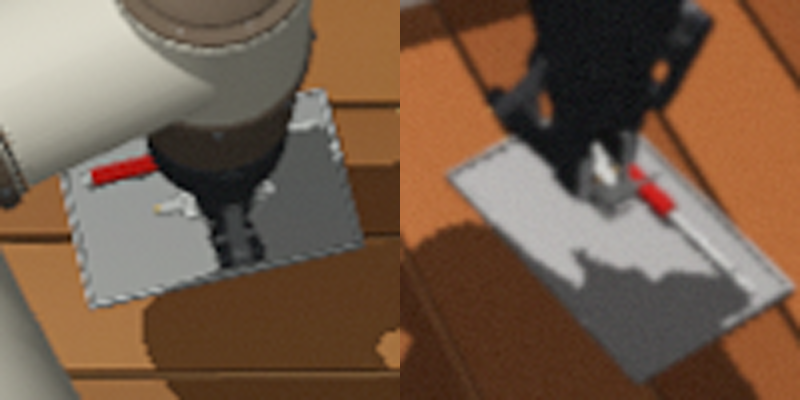

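The headshell hangs level along the mat, with its tail at top-crop (158,208), clear of the screwdriver. Next I lower it gently.

>>> servo_tool --pt "0 0 -0.06 0 0 0 0" --pt "0 0 -0.06 0 0 0 0" --pt "0 0 -0.03 0 0 0 0" --pt "0 0 -0.015 0 0 0 0" --pt "0 0 -0.005 0 0 0 0" --pt "0 0 0 0 0 0 0" --pt "0 0 0 0 0 0 0"

```text
clock: 7.28
position: [531.6, 71.7, 101.3]
ee_rot: [0.781, -0.624, 0.0, -0.0]
contact_force: [-0.5, -0.6, -0.7]
gripper_width: 17.6
grasp_force: 59.8
```

>>> servo_tool --pt "0 0 -0.006 0 0 0 0" --pt "0 0 -0.004 0 0 0 0" --pt "0 0 0 0 0 0 0" --pt "0 0 0 0 0 0 0"

```text
clock: 7.78
position: [531.3, 71.6, 98.0]
ee_rot: [0.781, -0.624, 0.0, -0.0]
contact_force: [0.2, 0.7, 1.3]
gripper_width: 17.5
grasp_force: 60.0
```

>>> servo_tool --pt "0 0 -0.002 0 0 0 0" --pt "0 0 0 0 0 0 0"

```text
clock: 8.02
position: [531.3, 71.6, 98.0]
ee_rot: [0.781, -0.624, 0.0, -0.0]
contact_force: [-2.3, -0.1, 5.7]
gripper_width: 18.0
grasp_force: 60.5
```

>>> servo_tool --pt "0 0 -0.002 0 0 0 0" --pt "0 0 0 0 0 0 0"

```text
clock: 8.28
position: [531.4, 71.6, 98.0]
ee_rot: [0.782, -0.624, 0.0, -0.0]
contact_force: [-3.1, 0.1, 8.7]
gripper_width: 17.9
grasp_force: 60.9
```

Contact. Next I release and retreat straight up.

>>> servo_tool --pt "0 0 0.003 0 0 0 0.24" --pt "0 0 0 0 0 0 0.3" --pt "0 0 0 0 0 0 0.34" --pt "0 0 0 0 0 0 0.34" --pt "0 0 0.02 0 0 0 0.34" --pt "0 0 0.06 0 0 0 0.34" --pt "0 0 0.1 0 0 0 0.34" --pt "0 0 0.15 0 0 0 0.34" --pt "0 0 0 0 0 0 0.34"

```text
clock: 9.4
position: [533.7, 72.3, 201.0]
ee_rot: [0.782, -0.624, 0.003, -0.004]
contact_force: [-0.2, 0.0, -0.4]
gripper_width: 29.0
grasp_force: 0.0
```

```bash
cat > dial.py <<'E'
from m import *
def pol(d,c,r,z):
    a=np.radians(np.arange(0,360,2))
    out=np.zeros((len(r),180))
    g=cv2.cvtColor(d["image"],cv2.COLOR_RGB2GRAY)
    for i,rr in enumerate(r):
        P=np.stack([c[0]+rr*np.cos(a),c[1]+rr*np.sin(a),0*a+z],1)
        T=np.array(d["world_to_cam"]);uv=cv2.projectPoints(P,cv2.Rodrigues(T[:3,:3])[0],T[:3,3],d["K"],np.array(d["D"],float))[0][:,0].astype(np.float32)
        out[i]=cv2.remap(g,uv[:,:1],uv[:,1:],cv2.INTER_LINEAR)[:,0]
    return out
def centre(d,guess):
    # dial-top disc: bright grey blob centroid at z=130
    u,v=pix(d,[*guess,130]);u,v=int(u),int(v)
    hsv=cv2.cvtColor(d["image"],cv2.COLOR_RGB2HSV)[v-25:v+25,u-25:u+25]
    m=((hsv[:,:,1]<60)&(hsv[:,:,2]>140)).astype(np.uint8)
    m=cv2.morphologyEx(m,cv2.MORPH_OPEN,np.ones((3,3)))
    k,l,st,c=cv2.connectedComponentsWithStats(m)
    i=min(range(1,k),key=lambda i:np.hypot(*(c[i]-25)) if st[i,4]>100 else 99)
    ct=max(cv2.findContours((l==i).astype(np.uint8),0,2)[0],key=cv2.contourArea)
    h=cv2.convexHull(ct)[:,0].astype(float)+[u-25,v-25]
    q=np.array([onz(d,*p,130)[:2] for p in h],np.float32);return cv2.minEnclosingCircle(q),cv2.fitEllipse(q)
E
python3 - <<'E'
from dial import *
for n,hp in(("top",(350+268/5,120+210/5)),("side",(330+260/5,250+253/5))):
    d=np.load(f"{n}0.npy",allow_pickle=True).item()
    c=onz(d,*hp,133)[:2];print(n,"hub",c.round(1));print(centre(d,c))
    m=pol(d,c,[32,33,34,35,36],105).mean(0);print("marks",[(2*i,int(m[i])) for i in range(180) if m[i]>m[i-1] and m[i]>=m[(i+1)%180]])
    p=pol(d,c,np.arange(14,27,2),133).mean(0);i=p.argmin();w=np.clip(p.mean()-20-p[i-8:i+9],0,None);print("ptr",2*i,(2*np.arange(i-8,i+9)*w).sum()/w.sum())
    if n=="side": print([int(x) for x in m[60:120]])
    for g in((635,-248),(490,-279)): pass
E
```

```text
top hub [ 555.9 -250.2]
(((556.8602294921875, -249.87770080566406), 28.666250228881836), ((556.805419921875, -250.01412963867188), (54.894126892089844, 56.71202850341797), 36.536712646484375))
marks [(14, 174), (42, 37), (48, 35), (54, 36), (64, 33), (72, 34), (86, 33), (90, 33), (104, 118), (114, 85), (124, 91), (142, 103), (152, 143), (162, 69), (170, 75), (180, 79), (196, 145), (212, 80), (222, 52), (242, 81), (288, 178), (308, 175), (320, 177), (324, 177), (340, 175)]
ptr 202 202.39369195567318
side hub [ 557.3 -254.3]
(((557.5225830078125, -253.2106475830078), 28.276844024658203), ((557.5970458984375, -253.1469268798828), (55.648353576660156, 56.19601821899414), 167.94537353515625))
marks [(14, 198), (20, 199), (28, 199), (32, 199), (40, 200), (48, 201), (60, 203), (64, 202), (70, 202), (74, 202), (80, 200), (118, 91), (146, 143), (162, 82), (174, 63), (194, 203), (220, 38), (230, 37), (240, 61), (258, 27), (266, 30), (286, 52), (304, 28), (314, 47), (332, 108), (342, 135)]
ptr 200 200.58719742219424
[91, 87, 80, 76, 74, 71, 65, 62, 65, 74, 89, 109, 134, 143, 142, 119, 91, 82, 76, 76, 78, 82, 80, 75, 65, 58, 60, 63, 60, 61, 66, 83, 102, 120, 144, 177, 200, 203, 179, 143, 117, 106, 94, 78, 66, 60, 55, 44, 35, 34, 38, 36, 31, 28, 33, 37, 34, 39, 48, 59]
```

>>> servo_tool --pt "0.004 -0.06 0 0 0 -0.03 0.34" --pt "0.008 -0.1 0 0 0 -0.055 0.5" --pt "0.008 -0.1 0 0 0 -0.055 0.8" --pt "0.008 -0.1 0 0 0 -0.055 0.8" --pt "0.008 -0.1 0 0 0 -0.055 0.8" --pt "0.008 -0.1 0 0 0 -0.055 0.8" --pt "0.008 -0.1 0 0 0 -0.055 0.8" --pt "0.008 -0.1 0 0 0 -0.055 0.8" --pt "0.008 -0.1 0 0 0 -0.055 0.8" --pt "0.008 -0.1 0 0 0 -0.055 0.8" --pt "0.006 -0.08 0 0 0 -0.055 0.8" --pt "0 -0.05 0 0 0 -0.022 0.8" --pt "0 0 0 0 0 0 0.8" --pt "0 0 0 0 0 0 0.8"

```text
clock: 11.15
position: [555.6, -255.0, 196.3]
ee_rot: [-0.291, 0.957, 0.0, -0.0]
contact_force: [0.1, -0.7, 0.0]
gripper_width: 68.3
grasp_force: 0.0
```

```bash
python3 - <<'E'
from m import *
st=arm.read_state();a=st["ee_rot"];from scipy.spatial.transform import Rotation as R
M=R.from_quat(a).as_matrix();print(np.degrees(np.arctan2(M[1,1],M[0,1]))%180,M[:,2],st["joints"],st["position"])
s=get("side");t=get("top")
b=cv2.resize(s["image"][140:240,250:350,::-1],None,fx=4,fy=4,interpolation=cv2.INTER_CUBIC)
a=cv2.resize(t["image"][120:220,220:320,::-1],None,fx=4,fy=4,interpolation=cv2.INTER_CUBIC)
cv2.imwrite("pics/c5.png",np.hstack([a,b]))
E
```

```text
123.83981521645254 [-6.95730108e-04  3.45504257e-04 -9.99999698e-01] [-1.65903863e-01  3.87629791e-01 -7.85842011e-02 -2.52755303e-04
 -1.10532558e+00 -8.14162609e-01] [ 555.59316589 -254.98664626  196.25042619]
```

View pics/c5.png

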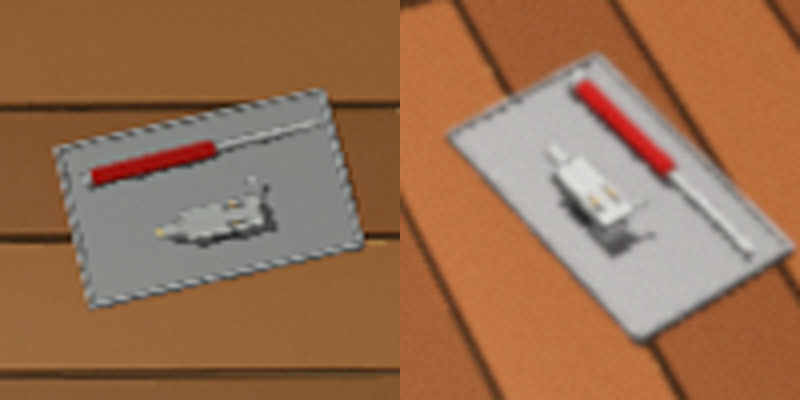

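The headshell stands upright on the free half at crop (220,220), well inside the rim, and the screwdriver has not moved. Next is the dial.

>>> servo_tool --pt "0.005 0.011 -0.05 0 0 0.035 0.8" --pt "0 0 -0.06 0 0 0 0.8" --pt "0 0 -0.06 0 0 0 0.8" --pt "0 0 -0.04 0 0 0 0.8" --pt "0 0 0 0 0 0 0.8" --pt "0 0 0 0 0 0 0.8"

```text
clock: 12.0
position: [558.0, -252.1, 134.4]
ee_rot: [-0.324, 0.946, -0.0, 0.001]
contact_force: [-0.9, 0.2, 0.6]
gripper_width: 68.3
grasp_force: 0.0
```

>>> servo_tool --pt "-0.002 0.001 -0.04 0 0 0 0.8" --pt "0 0 -0.04 0 0 0 0.8" --pt "0 0 -0.02 0 0 0 0.8" --pt "0 0 0 0 0 0 0.8" --pt "0 0 0 0 0 0 0.8"

```text
clock: 12.62
position: [557.0, -252.0, 103.7]
ee_rot: [-0.324, 0.946, -0.0, 0.0]
contact_force: [-0.2, -0.1, 0.4]
gripper_width: 68.8
grasp_force: 0.0
```

>>> servo_tool --pt "0 0 0 0 0 0 0.7" --pt "0 0 0 0 0 0 0.6" --pt "0 0 0 0 0 0 0.6" --pt "0 0 0 0 0 0 0.6" --pt "0 0 0 0 0 0 0.6"

```text
clock: 13.25
position: [557.5, -252.4, 104.7]
ee_rot: [-0.324, 0.946, -0.001, 0.001]
contact_force: [-0.3, -1.7, 4.8]
gripper_width: 55.3
grasp_force: 64.2
```

>>> servo_tool --pt "0 0 0.003 0 0 -0.03 0.6" --pt "0 0 0 0 0 -0.06 0.6" --pt "0 0 0 0 0 -0.06 0.6" --pt "0 0 0 0 0 -0.06 0.6" --pt "0 0 0 0 0 -0.06 0.6" --pt "0 0 0 0 0 -0.06 0.6" --pt "0 0 0 0 0 -0.06 0.6" --pt "0 0 0 0 0 -0.06 0.6" --pt "0 0 0 0 0 -0.03 0.6" --pt "0 0 0 0 0 0 0.6" --pt "0 0 0 0 0 0 0.6"

```text
clock: 14.62
position: [557.7, -253.4, 104.8]
ee_rot: [0.15, 0.989, -0.001, 0.001]
contact_force: [2.0, -6.0, 1.3]
gripper_width: 55.9
grasp_force: 63.8
```

>>> servo_tool --pt "0 0 0 0 0 0 0.8" --pt "0 0 0 0 0 0 0.8" --pt "0 0 0 0 0 0 0.8" --pt "0 0 0 0 0 0.04 0.8" --pt "0 0 0 0 0 0.08 0.8" --pt "0 0 0 0 0 0.08 0.8" --pt "0 0 0 0 0 0.08 0.8" --pt "0 0 0 0 0 0.08 0.8" --pt "0 0 0 0 0 0.08 0.8" --pt "0 0 0 0 0 0.03 0.8" --pt "0 0 0 0 0 0 0.8" --pt "0 0 0 0 0 0 0.8"

```text
clock: 16.12
position: [556.8, -251.7, 104.4]
ee_rot: [-0.314, 0.949, 0.0, -0.0]
contact_force: [0.4, -0.1, 0.4]
gripper_width: 68.4
grasp_force: 0.0
```

>>> servo_tool --pt "0 0 0 0 0 0 0.6" --pt "0 0 0 0 0 0 0.6" --pt "0 0 0 0 0 0 0.6" --pt "0 0 0 0 0 0 0.6"

```text
clock: 16.62
position: [557.5, -252.4, 105.4]
ee_rot: [-0.315, 0.949, -0.001, 0.001]
contact_force: [-0.5, -2.5, 4.8]
gripper_width: 55.8
grasp_force: 63.7
```

>>> servo_tool --pt "0 0 0 0 0 -0.03 0.6" --pt "0 0 0 0 0 -0.06 0.6" --pt "0 0 0 0 0 -0.06 0.6" --pt "0 0 0 0 0 -0.06 0.6" --pt "0 0 0 0 0 -0.06 0.6" --pt "0 0 0 0 0 -0.06 0.6" --pt "0 0 0 0 0 -0.06 0.6" --pt "0 0 0 0 0 -0.06 0.6" --pt "0 0 0 0 0 -0.03 0.6" --pt "0 0 0 0 0 0 0.6" --pt "0 0 0 0 0 0 0.6"

```text
clock: 18.0
position: [557.6, -253.4, 105.4]
ee_rot: [0.159, 0.987, -0.001, 0.001]
contact_force: [-0.2, -6.3, 5.2]
gripper_width: 55.8
grasp_force: 63.7
```

```bash
python3 - <<'E'
from m import *
s=get("side");t=get("top")
b=cv2.resize(s["image"][250:350,330:430,::-1],None,fx=4,fy=4,interpolation=cv2.INTER_CUBIC)
a=cv2.resize(t["image"][120:220,350:450,::-1],None,fx=4,fy=4,interpolation=cv2.INTER_CUBIC)
cv2.imwrite("pics/c6.png",np.hstack([a,b]))
E
```

```text
(no output)
```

View pics/c6.png

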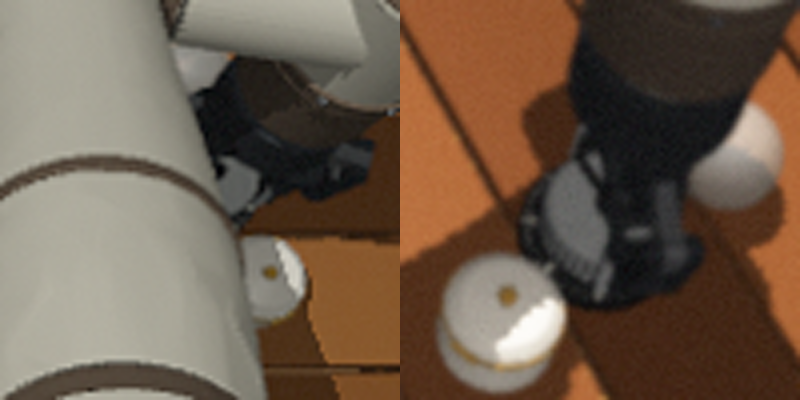

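```bash
python3 - <<'E'
from dial import *
d=get("side");p=pol(d,(557.3,-254.3),[16,19,22,25],133)
for a in range(60,240,6): print(a,p[:,a//2].astype(int),end=' ')
cv2.imwrite("pics/c7.png",cv2.resize(d["image"][280:325,355:405,::-1],None,fx=12,fy=12,interpolation=cv2.INTER_CUBIC))
E
```

```text
60 [25 22 26 26] 66 [35 35 29 29] 72 [56 68 67 59] 78 [65 84 88 83] 84 [53 63 69 65] 90 [36 36 33 32] 96 [41 44 47 45] 102 [68 74 81 83] 108 [87 93 98 91] 114 [ 99  99 101  94] 120 [102 102 100  93] 126 [101 103 100  96] 132 [101 104 101  99] 138 [100 103 100 100] 144 [101 101 103  98] 150 [103 101 103 101] 156 [103 102 102 100] 162 [103 102 101 100] 168 [103 101 101 103] 174 [102 103 103 102] 180 [102 102 102 102] 186 [101 100 100  99] 192 [102 102 101 101] 198 [103 100 102 101] 204 [101 100  97 101] 210 [101 104 101 103] 216 [103 105 106 103] 222 [103 107 102 102] 228 [100 101  95  96] 234 [82 82 70 61]
```

View pics/c7.png

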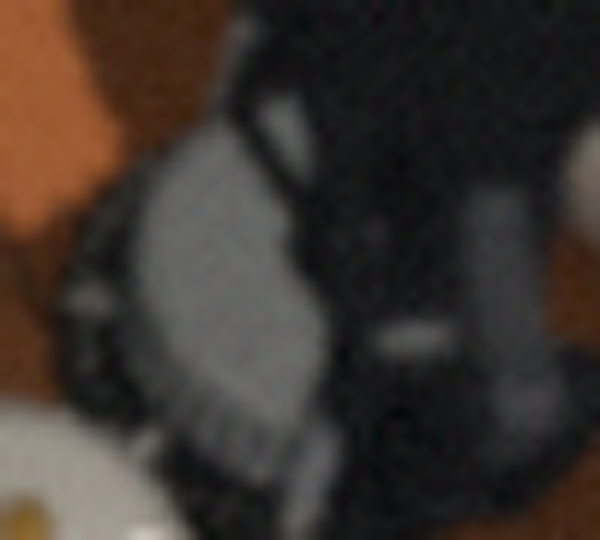

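Pointer is visible at a world angle of about 92°, the dark line from (290,190) to (235,110), about 13° past the 30 mark. Next I turn it back.

>>> servo_tool --pt "0 0 0 0 0 0.03 0.6" --pt "0 0 0 0 0 0.06 0.6" --pt "0 0 0 0 0 0.06 0.6" --pt "0 0 0 0 0 0.06 0.6" --pt "0 0 0 0 0 0.06 0.6" --pt "0 0 0 0 0 0.06 0.6" --pt "0 0 0 0 0 0.06 0.6" --pt "0 0 0 0 0 0.06 0.6" --pt "0 0 0 0 0 0.03 0.6" --pt "0 0 0 0 0 0 0.6" --pt "0 0 0 0 0 0 0.6"

```text
clock: 19.52
position: [557.5, -252.4, 105.4]
ee_rot: [-0.315, 0.949, -0.001, 0.001]
contact_force: [-0.8, -3.7, 5.5]
gripper_width: 55.8
grasp_force: 63.8
```

>>> servo_tool --pt "0 0 0 0 0 0 0.8" --pt "0 0 0 0 0 0 0.8" --pt "0 0 0 0 0 0 0.8" --pt "0 0 0 0 0 -0.04 0.8" --pt "0 0 0 0 0 -0.08 0.8" --pt "0 0 0 0 0 -0.08 0.8" --pt "0 0 0 0 0 -0.08 0.8" --pt "0 0 0 0 0 -0.08 0.8" --pt "0 0 0 0 0 -0.06 0.8" --pt "0 0 0 0 0 -0.02 0.8" --pt "0 0 0 0 0 0 0.8" --pt "0 0 0 0 0 0 0.6" --pt "0 0 0 0 0 0 0.6" --pt "0 0 0 0 0 0 0.6" --pt "0 0 0 0 0 0 0.6"

```text
clock: 21.4
position: [556.5, -253.0, 105.4]
ee_rot: [0.119, 0.993, -0.001, -0.0]
contact_force: [-2.6, -4.5, 4.2]
gripper_width: 55.5
grasp_force: 63.4
```

>>> servo_tool --pt "0 0 0 0 0 0.03 0.6" --pt "0 0 0 0 0 0.06 0.6" --pt "0 0 0 0 0 0.06 0.6" --pt "0 0 0 0 0 0.06 0.6" --pt "0 0 0 0 0 0.06 0.6" --pt "0 0 0 0 0 0.06 0.6" --pt "0 0 0 0 0 0.06 0.6" --pt "0 0 0 0 0 0.03 0.6" --pt "0 0 0 0 0 0 0.6" --pt "0 0 0 0 0 0 0.6"

```text
clock: 22.65
position: [556.5, -253.1, 105.4]
ee_rot: [-0.296, 0.955, -0.001, -0.0]
contact_force: [-3.5, -5.3, 4.6]
gripper_width: 55.8
grasp_force: 63.4
```

>>> servo_tool --pt "0 0 0 0 0 0 0.8" --pt "0 0 0 0 0 0 0.8" --pt "0 0 0 0 0 0 0.8" --pt "0 0 0.04 0 0 0 0.8" --pt "0 0 0.08 0 0 0 0.8" --pt "0 0 0.12 0 0 0 0.8" --pt "0 0.12 0.12 0 0 0 0.8" --pt "0 0.19 0 0 0 0 0.8" --pt "0 0.19 0 0 0 0 0.8" --pt "0 0.19 0 0 0 0 0.8" --pt "0 0.19 0 0 0 0 0.8" --pt "0 0.19 0 0 0 0 0.8" --pt "0 0.1 0 0 0 0 0.8" --pt "0 0 0 0 0 0 0.8"

```text
clock: 24.4
position: [556.9, 101.4, 213.3]
ee_rot: [-0.297, 0.955, 0.0, 0.001]
contact_force: [-0.7, -0.0, -0.1]
gripper_width: 68.3
grasp_force: 0.0
```

```bash
python3 - <<'E'
from dial import *
im=[]
for n,c,o in(("top",(555.9,-250.2),(120,350)),("side",(557.3,-254.3),(250,330))):
    d=get(n)
    c,_=centre(d,c);c=c[0];print(n,c)
    m=pol(d,c,[32,33,34,35,36],105).mean(0);print("marks",[(2*i,int(m[i])) for i in range(40,180) if m[i]>m[i-1] and m[i]>=m[(i+1)%180]])
    p=pol(d,c,np.arange(14,27,2),133).mean(0);i=p.argmin();w=np.clip(p.mean()-20-p[i-8:i+9],0,None);print("ptr",2*i,(2*np.arange(i-8,i+9)*w).sum()/w.sum())
    im.append(cv2.resize(d["image"][o[0]:o[0]+100,o[1]:o[1]+80,::-1],None,fx=5,fy=5,interpolation=cv2.INTER_CUBIC))
cv2.imwrite("pics/c8.png",np.hstack(im))
E
```

```text
top (556.7201538085938, -249.69512939453125)
marks [(86, 33), (104, 117), (116, 86), (126, 95), (144, 107), (152, 153), (162, 74), (172, 80), (180, 85), (198, 151), (212, 70), (224, 47), (242, 96), (286, 181), (296, 177), (302, 179), (316, 181), (334, 177)]
ptr 198 197.30788654491045
side (557.1822509765625, -253.33255004882812)
marks [(100, 164), (120, 101), (148, 150), (164, 89), (176, 70), (194, 217), (222, 41), (240, 76), (258, 31), (266, 31), (286, 64), (304, 33), (312, 44), (330, 172)]
ptr 198 197.8439921306874
```

View pics/c8.png

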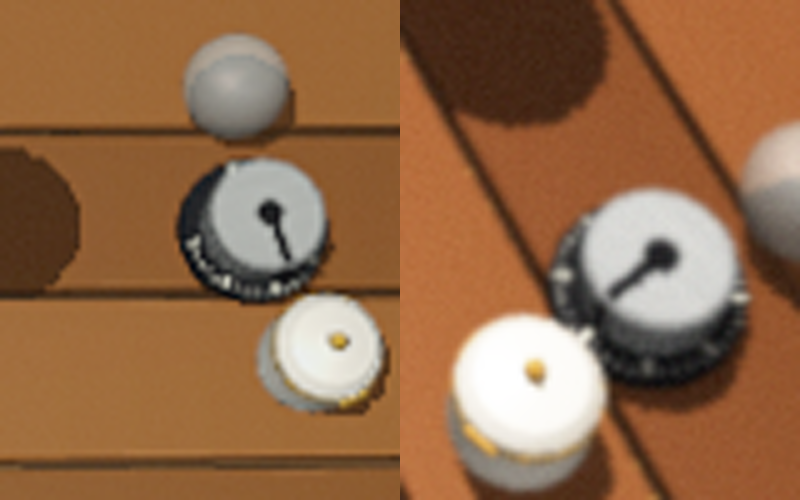

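The pointer is close to the 20 mark. I check it without parallax, comparing the black line on the dial's side with the mark next to it.

```bash
python3 - <<'E'
from dial import *
acc={}
for n,c0 in(("top",(556.7,-249.7)),("side",(557.2,-253.3))):
  for k in range(4):
    d=get(n);a=np.arange(0,360,2)
    p=[pol(d,c0,[29],z)[0] for z in(112,116,120,124,128)]; m=pol(d,c0,[33,34,35,36,37],105)
    q=pol(d,c0,[26,27,28],131).mean(0)
    acc.setdefault(n,[]).append(np.vstack([p,q[None],m]))
for n,v in acc.items():
    v=np.mean(v,0);print(n,list(range(180,220,2)))
    for r in v: print(r[90:110].astype(int).tolist())
E
```

```text
top [180, 182, 184, 186, 188, 190, 192, 194, 196, 198, 200, 202, 204, 206, 208, 210, 212, 214, 216, 218]
[48, 48, 47, 47, 44, 36, 34, 33, 35, 36, 36, 35, 32, 31, 36, 45, 56, 70, 82, 82]
[56, 56, 56, 54, 53, 53, 51, 51, 49, 46, 39, 39, 43, 49, 58, 70, 84, 83, 87, 94]
[69, 69, 70, 72, 73, 71, 68, 63, 57, 56, 58, 59, 65, 74, 86, 87, 89, 94, 102, 106]
[87, 90, 95, 94, 90, 88, 83, 78, 76, 76, 77, 83, 88, 92, 92, 96, 106, 106, 112, 118]
[117, 120, 118, 115, 109, 104, 99, 97, 94, 88, 91, 94, 97, 100, 107, 111, 115, 120, 126, 129]
[163, 163, 163, 162, 154, 145, 134, 117, 95, 82, 91, 104, 119, 132, 148, 157, 161, 162, 162, 162]
[83, 73, 57, 51, 52, 62, 106, 155, 163, 159, 137, 95, 55, 45, 37, 41, 50, 46, 33, 33]
[94, 81, 63, 59, 62, 78, 112, 147, 160, 173, 149, 105, 78, 69, 59, 66, 78, 73, 56, 39]
[93, 81, 63, 65, 71, 88, 116, 138, 151, 156, 126, 96, 102, 93, 83, 84, 101, 96, 79, 61]
[81, 67, 53, 57, 64, 78, 99, 119, 139, 133, 106, 88, 96, 105, 97, 90, 95, 101, 99, 73]
[68, 55, 43, 50, 57, 61, 72, 90, 109, 102, 85, 81, 90, 91, 84, 83, 89, 94, 89, 74]
side [180, 182, 184, 186, 188, 190, 192, 1
[... 345 characters left out ...]
5, 54, 66, 69, 70, 75, 78, 79, 79, 79, 79]
[99, 101, 103, 105, 105, 99, 92, 84, 79, 79, 84, 93, 100, 104, 106, 107, 110, 112, 113, 111]
[173, 173, 173, 171, 164, 151, 135, 121, 113, 109, 120, 136, 152, 165, 173, 177, 178, 178, 178, 178]
[65, 66, 75, 87, 104, 145, 189, 210, 210, 171, 117, 90, 78, 62, 53, 46, 49, 50, 40, 34]
[68, 70, 97, 113, 128, 149, 191, 223, 213, 179, 142, 114, 96, 83, 68, 60, 61, 64, 50, 38]
[70, 80, 114, 141, 159, 173, 197, 222, 223, 193, 167, 139, 127, 113, 87, 81, 73, 67, 51, 41]
[78, 100, 131, 164, 190, 201, 217, 223, 226, 217, 189, 175, 164, 147, 123, 103, 85, 69, 49, 42]
[94, 130, 161, 191, 212, 222, 229, 232, 233, 229, 216, 205, 196, 182, 159, 130, 106, 77, 51, 39]
```

The side line and the 20 mark agree to about 1° in both views: 198 against 197, and 195.5 against 195. Neither the paperweight nor the box shows any movement, so I hand in.

```bash
python3 -c "
from bench import arm
print(arm.job_done())"
```

```text
the job is handed in; nothing more can be done
None
```

I laid the headshell upright inside the mat's free half, wound the timer past 30 (to about 31.4 minutes) and back to 20, accurate to about 1° in the last camera check, and handed the job in at about 25 s; the paperweight, box and screwdriver look unmoved in the pictures.

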